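Bank a coin roll through the drop box's sprung flap

TASK

Bank the coin roll that lies on the tray of the grey drop box: push the sprung flap open with one finger and, while that finger keeps it open, push the roll through under it with the other finger so that it drops into the box, then draw back and let the flap close fully. Only push the roll along the tray, do not pick it up, and do not use it to force the flap: the paper would tear. Leave the two spare rolls and the button pot beside the box where they are.

Things in the scene. Friction and masses are not known exactly. Their poses are not given: they have to be found in the camera images.
- drop_box: Takings drop box of grey sheet steel, fixed to the deck, 224 (x) by 246 (y) by 159 mm high; may be turned a little. Origin on the deck (z = 0), under the middle of the inner edge of its tray; +x points to the back of the box (away from the robot at yaw 0), y along its width to the left, z up.
- tray_edge (a point): Middle of the tray's inner edge, on its top, 60 mm straight above the box's origin, same axes. The tray, a flat steel sheet 60 mm above the deck, runs from here 104 mm to the front (-x), open in front; 230 mm wide between side lips 14 mm high. Behind it (+x) lies the well: 230 mm wide, 114 mm deep in x, its floor 52 mm below the tray.
- hood_edge (a point): Middle of the upper front edge of the hood over the well, 99 mm above the tray and 46 mm behind the tray's edge. The hood is 246 mm wide with side walls 8 mm thick; its front slopes back 30 degrees from the vertical and is wholly closed by the flap (opening 230 mm wide, from the tray up to the hinge); its flat top runs 74 mm back.
- flap (a joint): Hinge of the steel flap, along y, 90 mm above the tray and 52 mm behind its edge. 0 = closed, grows to 1.0 rad as the lower edge is pushed inward (+x); 0.52 = hanging vertical. Plate 224 mm wide, 4 mm thick. A spring shuts it as soon as it is let go; pushed 10 mm above the tray it takes about 2 to 3.5 N.
- flap_lip (a point): Middle of the flap's lower edge (moves with the flap), 100 mm from the hinge: closed, it stands 3 mm above the tray at x = 2 mm in the box's frame; opening, it swings back and below the tray's level into the well.
- roll_center (a point): Centre of the paper-wrapped coin roll to be banked: 25 mm across, 68 mm long (its own y axis runs along its length), about 0.16 kg; it lies on the tray roughly parallel to the flap, anywhere to the left or right, its centre 12.5 mm above the tray. It slides when pushed across its length; it does not roll.
- coin_roll: The same coin roll; origin at the centre of its underside.
- spare_roll_a: Spare coin roll like the other, 25 by 68 by 25 mm, lying on the deck to the right of the box; origin under its centre. To be left alone.
- spare_roll_b: Second spare coin roll, beside the first; origin under its centre. To be left alone.
- button_pot: Round pot with a screw lid, 58 mm across, 50 mm high, on the deck to the left in front of the box; origin under its centre. To be left alone.
There are look-alikes about, which are no part of the job. There is more than one size of the coin_roll; the job needs the middle-sized.

How it is judged (in metres and radians):
On the way, in this order (a step that is already met when the one before it is completed fails the run):
1. a finger holds the flap open (0.15 rad or more) while the roll is still on the tray, clear of the flap (value of joint flap above 0.15 rad and contact force between the fingers and flap_c0 above 0.2 N and x of roll_center in the frame of drop_box below 0 m and z of roll_center in the frame of drop_box above 0.066 m and contact force between coin_roll and flap_c0 below 0.3 N), for 0.1 s.
2. the roll has gone over the tray's edge and down into the well while a finger still holds the flap open (value of joint flap above 0.15 rad and contact force between the fingers and flap_c0 above 0.2 N and z of roll_center in the frame of drop_box below 0.045 m and x of roll_center in the frame of drop_box between 0 and 0.12 m and y of roll_center in the frame of drop_box between -0.115 and 0.115 m), for 0.1 s.
At the end, for the whole second after the job is handed in: The flap is closed (within 0.05 rad), the coin roll lies at rest in the well of the drop box (centre less than 45 mm above the deck, behind the tray's edge), and the spare rolls and the button pot are within 15 mm of where they stood (value of joint flap below 0.05 rad and z of roll_center in the frame of drop_box below 0.045 m and x of roll_center in the frame of drop_box between 0 and 0.12 m and y of roll_center in the frame of drop_box between -0.115 and 0.115 m and linear speed of coin_roll below 0.02 m/s and distance of each of spare_roll_a, spare_roll_b, button_pot from where it was at the start of the episode below 0.015 m); the robot touches nothing.
It fails at once if the roll is lifted off the tray (more than 10 mm) (z of roll_center in the frame of drop_box above 0.0825 m).
It fails at once if the roll is used to force the flap: it bears on the flap (over 1 N) with no finger holding the flap (contact force between coin_roll and flap_c0 above 1 N and contact force between the fingers and flap_c0 below 0.05 N and z of roll_center in the frame of drop_box above 0.06 m).
It fails at once if the spare coin roll is knocked away or lifted (moved over 15 mm) (distance of spare_roll_a from where it was at the start of the episode above 0.015 m).
It fails at once if the other spare coin roll is knocked away or lifted (moved over 15 mm) (distance of spare_roll_b from where it was at the start of the episode above 0.015 m).
It fails at once if the button pot is knocked away or lifted (moved over 15 mm) (distance of button_pot from where it was at the start of the episode above 0.015 m).
It also fails if it takes over 38 s, if anything falls off the work surface, if the arm or the gripper's body presses on something with over 40 N, if the wrist force passes 120 N, or if a joint passes its speed limit or range.

ROBOT

A 6-joint arm with a two-finger parallel gripper is mounted at the origin on a cart in front of the work surface, level with it; the furniture and walls round the work are solid. World frame = base frame: x ahead of the robot, y to its left, z up, the work surface at z = 0. Lengths are in mm, angles in rad, forces in N, time in s.
With the tool pointing down it reaches from about 300 to 850 mm from the base axis. Payload 5.4 kg.
Tool frame: the origin (TCP) lies midway between the tips of the shut fingers; the grasp point (between the pads) lies behind it (env.grip_depth is the z of the grasp point in the tool frame, in mm); z points along the fingers, x is the direction in which the jaws open and shut, and the axes are right-handed (so a half turn about z gives the same grasp; the last joint's range is limited). The gripper opens to 85 mm and grips with 20 to 120 N. Pads are 22 mm wide; open, the fingers measure 114 mm over their backs; the gripper's body (76 mm by 85 mm) begins 54 mm behind the grasp point. The pads swing forward as they close: fully open they stand 13 mm farther back than shut.
Start: joints at [0.915, 0.158, 1.597, -0, 1.386, -0.21], TCP at [247.935, 518.781, 231.299] pointing down, gripper open.
Joint ranges: [-2.91, 2.91], [-0.94, 2.29], [0.18, 2.7], [-1.29, 4.43], [0.17, 2.64], [-3, 3]. Speed limits (rad/s): [2.57, 2.57, 3.14, 3.14, 3.14, 3.14].

INTERFACE

Orientations are given as a unit quaternion [x, y, z, w].
In Python, from bench import env gives the robot as it stands.
- The arm moves only by the tool carry_out, never from a script. Its argument "targets" is a list that holds one entry, the list of rows, each a list of 6 numbers: the shift along the tool's x, y, z in cm, then the turn, a rotation vector about the tool's x, y, z in rad. In form: [[[dx, dy, dz, ax, ay, az], ...]]. A call has 1 to 5 rows; each row is the pose to reach, as a shift and turn from the pose commanded when the call began, along the tool's axes at that moment; what a row does not reach only later rows make up. A row lasts 1/12 s, in which the tool goes at most 41.7 mm and 7.16 degrees, less where a joint would pass 70% of its speed; a pose out of reach is approached as far as the arm can. A call with a gripper value outside its range is refused whole. "jaw" is the closure in counts, from 0 (fully open) to 255 (shut), set as the call begins (left out, the last holds). The fingers move at their own pace and stop on an object; "grip_force" is the grip in N (left out, the last holds). Time passes only in rows, so rows that repeat a pose let the fingers close. It gives the time, the measured TCP pose, the force and the opening at its end, in the units of the state.
- env.read_state(): the state, without advancing time (a new reading comes with each control period).
- env.snapshot(name): name is "side" or "top"; returns the picture (420x560x3 uint8, blue, green, red); there is no depth.
- env.camera_params(name): a dict with "camera_matrix" (3x3 intrinsics, pixels), "R" (3x3) and "t" (3): a world point X has camera coordinates R X + t. Camera axes: x right, y down, z forward; pixel columns grow to the right and rows downward; lengths in mm; the calibration is good to about 2 mm. A picture is of the moment at which its call begins. camera_params takes no time and is no camera call.
- env.hand_in(): hands the job in, once; it reports no verdict.
The state is a dict: "time": time; "qpos": joint angles; "qvel": joint speeds; "tau": joint torques, N m; "eef_pos": TCP position; "ee_rot": TCP orientation; "ft_force": force on the tool from outside, world axes, zero at the start; "moment": the same for the moment, N m; "width": finger opening in mm.
Only numpy, scipy, OpenCV 4.12 (cv2) and the standard library are available. Lean on these libraries where they do the work, as an engineer would, in place of code of your own. Each camera call takes 0.05 s, during which the arm holds its last target.

## Working session

There is one attempt and no reset: what is moved stays moved. The work goes in short steps, Python scripts to look and compute and a tool call to move; the robot and the scene stay as the last step left them, time stands still between calls to the robot, and variables do not carry over. Pictures are saved under pics/ and viewed, and the job is handed in when it is done.

Besides the shell and the picture viewer there is one more tool, called as name(argument=value, ...) on one line, values as JSON. carry_out: Moves the arm, as the interface text tells. Its arguments: {"type":"object","properties":{"targets":{"type":"array","items":{"type":"array","items":{"type":"array","items":{"type":"number"}}}},"jaw":{"type":"number"},"grip_force":{"type":"number"}},"required":["targets"]}

```bash
ls; mkdir -p pics; python3 - <<'E'
from bench import env
import cv2
s=env.read_state();print(s, env.grip_depth)
for n in ("side","top"):
    cv2.imwrite(f"pics/{n}0.png",env.snapshot(n)); p=env.camera_params(n);print(n,p)
E
```

```text
pics
{'time': 0.0, 'qpos': array([ 9.14855947e-01,  1.59060607e-01,  1.59820738e+00, -1.32586529e-05,
        1.38620648e+00, -2.10095248e-01]), 'qvel': array([-2.48932058e-05, -7.57037990e-04,  6.40848001e-04, -9.24621079e-04,
        5.79283929e-04, -1.72900541e-03]), 'tau': array([-5.43309998e-04, -3.95994544e+01, -3.31431913e+01, -2.19490994e-04,
        8.25732888e-03, -5.20187839e-06]), 'eef_pos': array([247.60305391, 518.30255424, 230.32285601]), 'ee_rot': array([ 8.45936486e-01,  5.33282829e-01, -8.80841948e-04,  3.30852695e-04]), 'ft_force': array([0.40550525, 0.01843053, 0.23525475]), 'moment': array([ 0.01815755,  0.01165048, -0.01925228]), 'width': 85.30539409740925} -18.700000000000003
side {'camera_matrix': array([[468.23123416,   0.        , 276.44573532],
       [  0.        , 468.23123416, 214.70768594],
       [  0.        ,   0.        ,   1.        ]]), 'R': array([[ 0.9234243 , -0.38367081, -0.00918012],
       [-0.3465334 , -0.82328445, -0.44957459],
       [ 0.1649308 ,  0.41832931, -0.89319562]]), 't': array([-413.53904457,  338.09157745, 1204.27890725])}
top {'camera_matrix': array([[483.07680685,   0.        , 281.6166892 ],
       [  0.        , 483.07680685, 210.37305678],
       [  0.        ,   0.        ,   1.        ]]), 'R': array([[-5.33607759e-04, -9.99984272e-01,  5.58311280e-03],
       [-9.98352701e-01,  2.12403461e-04, -5.73745575e-02],
       [ 5.73724693e-02, -5.60453126e-03, -9.98337112e-01]]), 't': array([ 146.09721131,  505.43482611, 1262.17101162])}
```

View pics/side0.png

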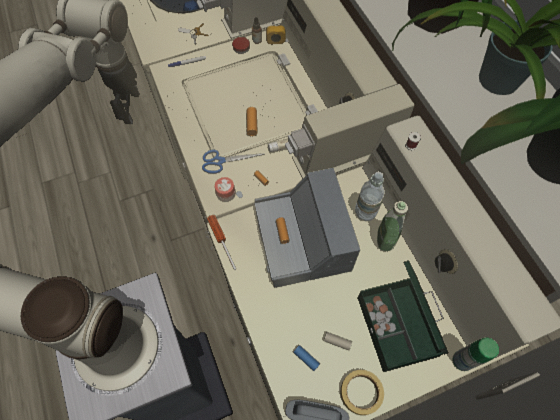

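View pics/top0.png

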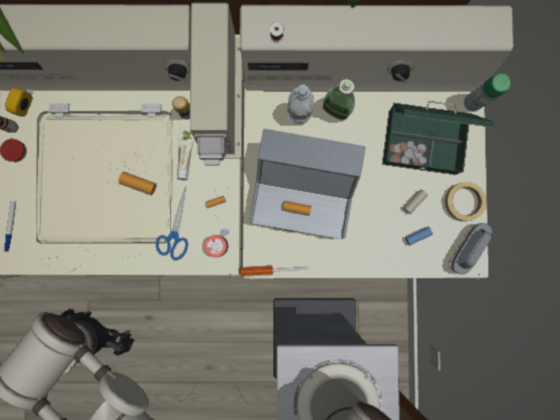

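```bash
python3 - <<'E'
import cv2,numpy as np
a=cv2.imread("pics/top0.png")[120:250,235:375]; b=cv2.imread("pics/side0.png")[160:295,245:370]
cv2.imwrite("pics/topc.png",cv2.resize(a,None,fx=4.5,fy=4.5,interpolation=cv2.INTER_CUBIC))
cv2.imwrite("pics/sidec.png",cv2.resize(b,None,fx=4.4,fy=4.4,interpolation=cv2.INTER_CUBIC))
E
```

```text
(no output)
```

View pics/topc.png

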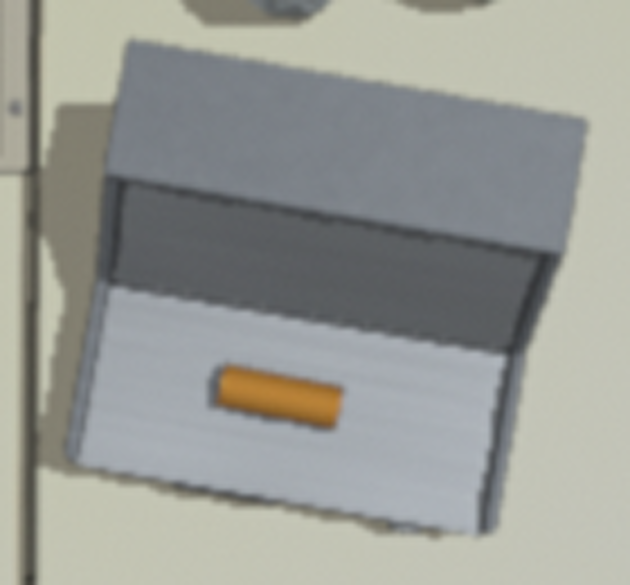

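View pics/sidec.png

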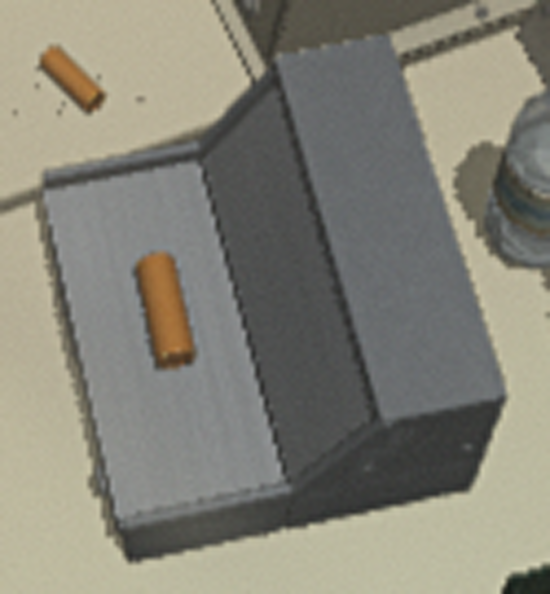

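```bash
cat > h.py <<'E'
from bench import env
import numpy as np, cv2
from scipy.optimize import least_squares
from scipy.spatial.transform import Rotation as Ro
P={n:env.camera_params(n) for n in("side","top")}
def proj(n,X):
    p=P[n];c=np.atleast_2d(X)@np.array(p["R"]).T+p["t"];c=c@np.array(p["camera_matrix"]).T;return c[:,:2]/c[:,2:]
def ray(n,uv,z):
    p=P[n];d=p["R"].T@np.linalg.inv(p["camera_matrix"])@[uv[0],uv[1],1];o=-p["R"].T@p["t"];return o+d*(z-o[2])/d[2]
def tc(a):return (np.array(a)+.5)/4.5-.5+[235,120]
def sc(a):return (np.array(a)+.5)/4.4-.5+[245,160]
def b2w(q,X):
    c,s=np.cos(q[2]),np.sin(q[2]);X=np.atleast_2d(X);return np.c_[q[0]+c*X[:,0]-s*X[:,1],q[1]+s*X[:,0]+c*X[:,1],X[:,2]]
E
python3 - <<'E'
from h import *
B=np.array([[46,123,159],[120,123,159],[120,-123,159],[46,-123,159]],float)
t=np.array([tc(a) for a in[(107,177),(128,40),(586,122),(562,252)]])
s=np.array([sc(a) for a in[(277,55),(392,36),(503,398),(383,420)]])
r=lambda q:np.r_[(proj("top",b2w(q,B))-t).ravel(),(proj("side",b2w(q,B))-s).ravel()]
o=least_squares(r,[450,50,-.1]);print(o.x,o.fun.round(1))
for n,T in(("top",t),("side",s)):
    m=least_squares(lambda q:(proj(n,b2w(q,B))-T).ravel(),o.x);print(n,m.x,m.fun.round(1))
q=o.x
# roll
c,s_=np.cos(q[2]),np.sin(q[2])
for n,uv in(("top",tc((279,397))),("side",sc((165,305)))):
    w=ray(n,uv,77)-[q[0],q[1],0];print(n,"roll in box",c*w[0]+s_*w[1],-s_*w[0]+c*w[1])
for n,uvs in(("top",[tc((222,385)),tc((338,409))]),("side",[sc((157,258)),sc((176,358))])):
    ws=[ray(n,uv,77) for uv in uvs]; print(n,ws,np.linalg.norm(ws[0]-ws[1]))
# draw
for n in("top","side"):
    im=cv2.imread(f"pics/{n}0.png")
    im=cv2.resize(im,None,fx=4,fy=4,interpolation=cv2.INTER_CUBIC)
    L=[[(-104,115,60),(-104,-115,60),(0,-115,60),(0,115,60),(-104,115,60)],[(46,123,159),(120,123,159),(120,-123,159),(46,-123,159),(46,123,159)]]
    for l in L: cv2.polylines(im,[((proj(n,b2w(q,np.array(l,float)))+.5)*4).astype(int)],False,(0,255,0),1)
    cv2.imwrite(f"pics/fit_{n}.png",im[480:1000,940:1500] if n=="top" else im[640:1180,980:1480])
E
```

```text
[ 5.52867159e+02  8.98047136e+01 -1.78528139e-01] [-0.6 -0.6  0.4 -0.7  1.1 -0.6  1.2  1.2 -1.2 -0.5 -0.6 -1.4  1.  -0.7
 -0.9  0.4]
top [ 5.52308208e+02  9.04757360e+01 -1.71155627e-01] [-1.1 -0.  -0.3 -0.2  0.5 -0.8  0.8  1. ]
side [ 5.53462269e+02  8.88852185e+01 -1.87957672e-01] [-0.4 -0.3  0.3 -0.9  1.1  0.  -0.9  0.9]
top roll in box -47.233383020916584 10.555686225636384
side roll in box -45.51547271246291 9.643473645095014
top [array([514.9797163 , 140.40445977,  77.        ]), array([501.54031693,  75.65022431,  77.        ])] 66.13417017300081
side [array([517.71586968, 138.94632093,  77.        ]), array([502.16572291,  72.16303066,  77.        ])] 68.56978142033944
```

View pics/fit_top.png

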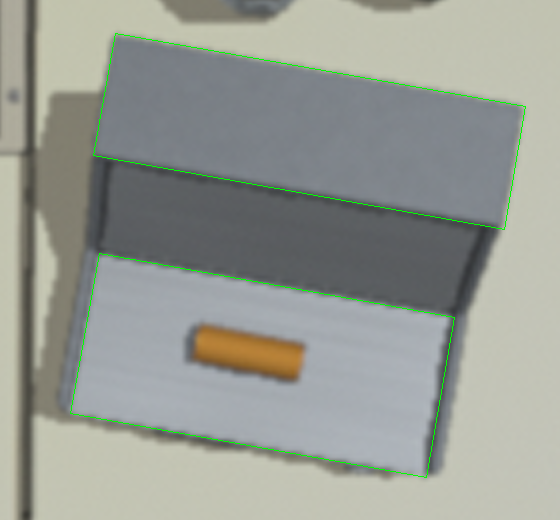

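View pics/fit_side.png

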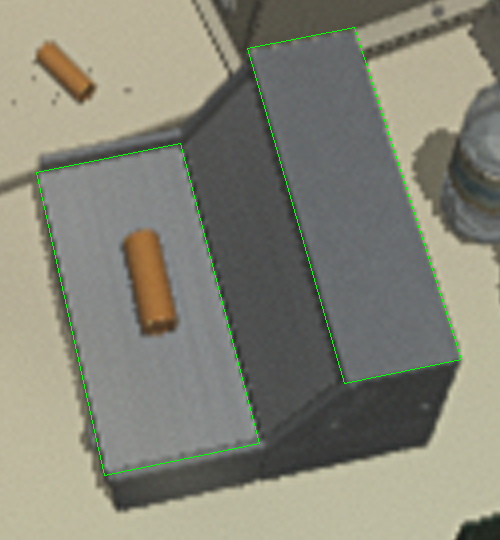

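The three orange rolls in the top view are at (137,183), the large one lying on the clear box; (215,202), the small one; and (297,208), on the tray. The tray roll measures about 67 mm long, so it is the middle-sized one, and the enlarged crop confirms this. The box fit is good: origin about (553, 90), yaw about -0.179, with the roll at about (-46, 10) in the box frame.

Next I move above the tray and collect arm poses along the way.

```bash
cat >> h.py <<'E'
import json,os
Q=np.array([552.9,89.8,-0.1785])
CF="cmd.json"
def load():
    if os.path.exists(CF):
        d=json.load(open(CF));return np.array(d["p"]),Ro.from_quat(d["q"])
    return np.array([247.935,518.781,231.299]),Ro.from_quat(env.read_state()["ee_rot"])
def save(p,r):json.dump({"p":list(p),"q":list(r.as_quat())},open(CF,"w"))
def applied(row):   # after sending
    p,r=load(); row=np.array(row,float); p2=p+r.apply(row[:3]*10); r2=r*Ro.from_rotvec(row[3:]); save(p2,r2)
    s=env.read_state(); 
    with open("log.txt","a") as f:f.write(json.dumps([list(s["qpos"]),list(s["eef_pos"]),list(s["ee_rot"])])+"\n")
    e=Ro.from_quat(s["ee_rot"])
    print("t",round(s["time"],2),"pos",s["eef_pos"].round(1),"err",(s["eef_pos"]-p2).round(1),"rot err",np.degrees((r2.inv()*e).magnitude()).round(2),"q",s["qpos"].round(3),"F",s["ft_force"].round(1))
def plan(pt,rt,maxrows=5):
    p,r=load(); d=r.inv().apply(np.array(pt)-p)/10; w=(r.inv()*rt).as_rotvec()
    n=max(np.linalg.norm(d)/4.1,np.degrees(np.linalg.norm(w))/7.0)
    k=min(1,maxrows/n) if n>0 else 1
    print("rows needed %.1f"%n,"full",np.r_[d,w].round(3),"| this call", np.r_[d*k,w*k].round(2).tolist())
def ori(yaw,tilt,up=None):
    "tool: x=u (flap finger), heading h; yaw, tilt in rad, box frame yaw of h"
    a=Q[2]+yaw; h=np.array([np.cos(a),np.sin(a),0]); u=np.array([np.sin(a),-np.cos(a),0])
    z=np.sin(tilt)*h+np.array([0,0,-np.cos(tilt)])
    return Ro.from_matrix(np.c_[u,np.cross(z,u),z])
E
python3 - <<'E'
from h import *
s=env.read_state()
with open("log.txt","a") as f:f.write(json.dumps([list(s["qpos"]),list(s["eef_pos"]),list(s["ee_rot"])])+"\n")
p,r=load();print(r.as_matrix().round(3))
plan([400,60,300],ori(np.radians(42),0))
E
```

```text
[[ 0.431  0.902 -0.001]
 [ 0.902 -0.431 -0.001]
 [-0.002 -0.    -1.   ]]
rows needed 17.5 full [-3.4849e+01  3.3500e+01 -6.8250e+00  2.0000e-03  1.0000e-03  2.1410e+00] | this call [-9.94, 9.56, -1.95, 0.0, 0.0, 0.61]
```

carry_out(targets=[[[-2,1.9,-0.4,0,0,0.12],[-4,3.8,-0.8,0,0,0.24],[-6,5.7,-1.2,0,0,0.36],[-8,7.6,-1.6,0,0,0.48],[-10,9.5,-2,0,0,0.6]]], jaw=0)

```text
time: 0.52
eef_pos: [290.4, 386.2, 250.9]
ee_rot: [0.966, 0.257, -0.0, 0.0]
ft_force: [0.9, -0.1, 0.5]
width: 85.5
```

```bash
python3 - <<'E'
from h import *
applied([-10, 9.5, -2, 0, 0, 0.6])
plan([400,60,300],ori(np.radians(42),0.5))
E
```

```text
t 0.52 pos [290.4 386.2 250.9] err [82.1 -0.5 -0.5] rot err 34.38 q [ 0.675 -0.097  1.82  -0.     1.42   0.156] F [ 0.9 -0.1  0.5]
rows needed 9.3 full [21.73  31.025 -4.849  0.464  0.234  0.916] | this call [11.67, 16.66, -2.6, 0.25, 0.13, 0.49]
```

```bash
python3 - <<'E'
from h import *
r0=Ro.from_quat([8.45936486e-01,5.33282829e-01,-8.80841948e-04,3.30852695e-04]);p0=np.array([247.935,518.781,231.299])
row=np.array([-10, 9.5, -2, 0, 0, 0.6])
save(p0+r0.apply(row[:3]*10),r0*Ro.from_rotvec(row[3:]))
p,r=load();s=env.read_state();print(p,s["eef_pos"]-p,np.degrees((r.inv()*Ro.from_quat(s["ee_rot"])).as_rotvec()))
plan([400,60,300],ori(np.radians(42),0.5))
E
```

```text
[290.54952016 387.62059269 251.44720654] [-0.15582654 -1.40908503 -0.54894948] [0.02796321 0.04231344 0.31149731]
rows needed 13.1 full [-6.957 33.839 -4.819  0.398  0.385  1.506] | this call [-2.65, 12.88, -1.83, 0.15, 0.15, 0.57]
```

carry_out(targets=[[[-0.5,2.6,-0.4,0.03,0.03,0.11],[-1,5.2,-0.8,0.06,0.06,0.22],[-1.5,7.8,-1.2,0.09,0.09,0.33],[-2,10.4,-1.5,0.12,0.12,0.44],[-2.5,13,-1.8,0.15,0.15,0.56]]])

```text
time: 0.93
eef_pos: [334.1, 261.4, 269.2]
ee_rot: [0.994, -0.02, 0.052, -0.091]
ft_force: [0.5, -0.8, -0.1]
width: 85.5
```

```bash
python3 - <<'E'
from h import *
applied([-2.5, 13, -1.8, 0.15, 0.15, 0.56])
plan([400,60,300],ori(np.radians(42),0.5))
E
```

```text
t 0.93 pos [334.1 261.4 269.2] err [-0.  -1.2 -0.4] rot err 0.23 q [ 0.267 -0.458  2.084  0.147  1.365  0.288] F [ 0.5 -0.8 -0.1]
rows needed 8.2 full [ 7.786 19.192 -5.857  0.244  0.239  0.946] | this call [4.73, 11.65, -3.56, 0.15, 0.14, 0.57]
```

carry_out(targets=[[[0.9,2.3,-0.7,0.03,0.03,0.11],[1.9,4.6,-1.4,0.06,0.06,0.22],[2.8,7,-2.1,0.09,0.09,0.33],[3.8,9.3,-2.8,0.12,0.12,0.44],[4.7,11.6,-3.5,0.15,0.15,0.56]]])

```text
time: 1.35
eef_pos: [374.2, 139.0, 287.1]
ee_rot: [0.934, -0.295, 0.1, -0.173]
ft_force: [0.2, -0.6, 0.3]
width: 85.2
```

```bash
cat > kin.py <<'E'
from h import *
def fk(q,k):
    # k: d1,a1,a2,a3,d4,L
    d1,a1,a2,a3,d4,L=k
    Rz=lambda a:Ro.from_euler('z',a); Ry=lambda a:Ro.from_euler('y',a)
    R=Rz(q[0]); p=np.array([0,0,d1])+R.apply([a1,0,0])
    R=R*Ry(q[1]); p=p+R.apply([0,0,a2])
    R=R*Ry(q[2]); p=p+R.apply([a3,0,d4])
    R=R*Rz(q[3])*Ry(q[4]); p=p+R.apply([0,0,L])
    R=R*Rz(q[5]); return p,R
if __name__=="__main__":
    D=[json.loads(l) for l in open("log.txt")]
    for q,p,e in D:
        _,R=fk(q,[0]*6); E=Ro.from_quat(e); print((R.inv()*E).as_rotvec().round(3))
    f=lambda k:np.concatenate([fk(q,k)[0]-p for q,p,e in D])
    o=least_squares(f,[300,0,400,0,400,250]);print(o.x.round(1),o.fun.round(1),np.linalg.svd(o.jac)[1].round(2))
E
python3 - <<'E'
from h import *
applied([4.7, 11.6, -3.5, 0.15, 0.15, 0.56])
E
python3 kin.py
```

```text
t 1.35 pos [374.2 139.  287.1] err [ 0.3 -1.2 -0.5] rot err 0.15 q [-0.222 -0.722  2.238  0.333  1.397  0.37 ] F [ 0.2 -0.6  0.3]
[-0.     0.     3.142]
[-0.     0.     3.142]
[0.    0.    3.142]
[0.    0.    3.142]
[ 305.6   90.   398.9 -354.3  356.1  748.9] [  98.5  -68.6    2.5   65.6 -101.2   -0.7   25.1  -51.3   -3.9    0.9
   23.1    2.1] [3.95 2.84 0.5  0.3  0.13 0.03]
```

```bash
cat > kin2.py <<'E'
from h import *
def fk(q,k):
    d1,a1,a2,a3,d4,L,b,c,e=k
    Rz=lambda a:Ro.from_euler('z',a); Ry=lambda a:Ro.from_euler('y',a)
    R=Rz(q[0]); p=np.array([0,0,d1])+R.apply([a1,b,0])
    R=R*Ry(q[1]); p=p+R.apply([0,0,a2])
    R=R*Ry(q[2]); p=p+R.apply([a3,0,d4])
    R=R*Rz(q[3]);p=p+R.apply([0,c,0]); R=R*Ry(q[4]); p=p+R.apply([e,0,L])
    R=R*Rz(q[5]); return p,R*Ro.from_euler('z',np.pi)
if __name__=="__main__":
    print(proj("top",[0,0,0]))
    D=[json.loads(l) for l in open("log.txt")]
    g=np.array([300,0,400,0,400,250,0,0,0.])
    for free in ([0,1,2,4,5,6],[0,2,4,5,6],[0,2,3,4,5,6],[0,1,2,4,5,6,7],range(9)):
        free=list(free)
        def f(x):
            k=g.copy();k[free]=x;return np.concatenate([fk(q,k)[0]-p for q,p,e in D])
        o=least_squares(f,g[free],x_scale=100);print(free,o.x.round(1),o.fun.round(1))
E
python3 kin2.py
```

```text
[[337.53318045 403.82056874]]
[0, 1, 2, 4, 5, 6] [262.8  10.1 371.9 501.1 306.5 119.8] [-0.4 -0.8  0.2  0.8  0.5 -0.2  1.   0.3 -0.1 -1.   0.4  0. ]
[0, 2, 4, 5, 6] [262.8 372.7 511.5 306.4 119.8] [-0.3 -0.6 -0.7  0.8  0.5 -0.8  0.8  0.3  0.2 -1.3  0.5  1.3]
[0, 2, 3, 4, 5, 6] [298.1 385.7  47.8 519.1 305.4 119.9] [-0.  0.  0. -0. -0.  0. -0. -0. -0.  0. -0. -0.]
[0, 1, 2, 4, 5, 6, 7] [263.7  -4.8 371.8 516.2 304.9 130.  -10.2] [-0.5 -0.8 -0.   0.8  0.5  0.   0.9  0.2  0.1 -0.9  0.5 -0.1]
[0, 1, 2, 3, 4, 5, 6, 7, 8] [298.1  -0.  385.7  47.8 519.1 305.4 119.9  -0.    0. ] [ 0.  0. -0.  0.  0.  0.  0. -0.  0. -0. -0. -0.]
```

```bash
cat > ik.py <<'E'
from kin2 import fk
from h import *
K=[298.1,0,385.7,47.8,519.1,305.4,119.9,0,0]
lo=np.array([-2.91,-.94,.18,-1.29,.17,-3]);hi=np.array([2.91,2.29,2.7,4.43,2.64,3])
def ik(p,R,seeds=None):
    best=[]
    for sd in seeds if seeds is not None else [[-.2,-.7,2.2,.3,1.4,.4],[-.2,-.4,2.2,1.5,.6,-1],[-.2,-.4,2.2,3,.6,-2.5],[-.2,-.4,2.2,-1,.6,1.5]]:
        f=lambda q:np.r_[(fk(q,K)[0]-p)/100,(R.inv()*fk(q,K)[1]).as_rotvec()]
        o=least_squares(f,np.clip(sd,lo+.01,hi-.01),bounds=(lo,hi))
        if np.abs(o.fun).max()<1e-4 and not any(np.abs(o.x-b).max()<.01 for b in best):best.append(o.x)
    return best
SEP=50.;TZ=-13.
def pose(px,py,ph,yaw,tilt):
    "TCP for pusher-tip centre at box (px,py), ph above tray"
    R=ori(yaw,tilt); tip=b2w(Q,[px,py,60+ph])[0]
    return tip-R.apply([-SEP,0,TZ]),R
E
python3 - <<'E'
from ik import *
for yaw in(30,36,42):
  for tilt in(30,38,45,50):
    for px in(-75,-5):
      p,R=pose(px,10,18,np.radians(yaw),np.radians(tilt))
      print(yaw,tilt,px,p.round(0),[b.round(2).tolist() for b in ik(p,R)])
E
```

```text
30 30 -75 [504.  68.  67.] [[-0.29, -0.12, 2.34, 0.58, 0.57, 0.49]]
30 30 -5 [573.  56.  67.] [[-0.27, 0.07, 2.15, 0.58, 0.56, 0.51]]
30 38 -75 [505.  69.  68.] [[-0.36, -0.16, 2.43, 0.92, 0.52, 0.13]]
30 38 -5 [574.  56.  68.] [[-0.33, 0.04, 2.24, 0.94, 0.5, 0.14]]
30 45 -75 [506.  69.  69.] [[-0.42, -0.16, 2.5, 1.26, 0.54, -0.24]]
30 45 -5 [575.  57.  69.] [[-0.37, 0.04, 2.31, 1.3, 0.5, -0.25]]
30 50 -75 [507.  69.  70.] [[-0.47, -0.15, 2.54, 1.48, 0.59, -0.49]]
30 50 -5 [576.  57.  70.] [[-0.41, 0.06, 2.35, 1.54, 0.55, -0.51]]
36 30 -75 [508.  71.  67.] [[-0.32, -0.09, 2.31, 0.63, 0.63, 0.34]]
36 30 -5 [577.  58.  67.] [[-0.29, 0.1, 2.12, 0.62, 0.62, 0.37]]
36 38 -75 [510.  71.  68.] [[-0.39, -0.12, 2.39, 0.94, 0.6, 0.0]]
36 38 -5 [579.  59.  68.] [[-0.35, 0.08, 2.2, 0.95, 0.58, 0.03]]
36 45 -75 [511.  72.  69.] [[-0.46, -0.12, 2.46, 1.22, 0.63, -0.31]]
36 45 -5 [580.  59.  69.] [[-0.4, 0.08, 2.27, 1.25, 0.6, -0.3]]
36 50 -75 [512.  72.  70.] [[-0.51, -0.09, 2.5, 1.4, 0.69, -0.52]]
36 50 -5 [580.  60.  70.] [[-0.44, 0.1, 2.3, 1.44, 0.64, -0.51]]
42 30 -75 [513.  74.  67.] [[-0.34, -0.05, 2.27, 0.66, 0.69, 0.21]]
42 30 -5 [582.  61.  67.] [[-0.31, 0.13, 2.09, 0.65, 0.68, 0.24]]
42 38 -75 [514.  75.  68.] [[-0.41, -0.07, 2.35, 0.94, 0.68, -0.1]]
42 38 -5 [583.  62.  68.] [[-0.37, 0.11, 2.16, 0.94, 0.66, -0.06]]
42 45 -75 [515.  75.  69.] [[-0.48, -0.06, 2.41, 1.18, 0.72, -0.37]]
42 45 -5 [584.  63.  69.] [[-0.43, 0.12, 2.22, 1.19, 0.69, -0.34]]
42 50 -75 [516.  76.  70.] [[-0.53, -0.04, 2.45, 1.33, 0.77, -0.56]]
42 50 -5 [585.  63.  70.] [[-0.47, 0.14, 2.25, 1.36, 0.73, -0.53]]
```

```bash
python3 - <<'E'
from ik import *
p,R=pose(-95,10,70,np.radians(42),np.radians(45));print(p,[b.round(2).tolist() for b in ik(p,R)])
plan(p,R)
E
```

```text
[495.32737074  78.84178127 120.80761184] [[-0.5, -0.3, 2.46, 1.0, 0.82, -0.15]]
rows needed 5.2 full [11.978  4.776 17.232  0.372  0.147  0.371] | this call [11.41, 4.55, 16.41, 0.35, 0.14, 0.35]
```

carry_out(targets=[[[1.2,0.5,1.7,0.04,0.015,0.04],[2.4,1,3.4,0.08,0.03,0.08],[3.6,1.5,5.1,0.12,0.045,0.12],[4.8,2,6.8,0.16,0.06,0.16],[6,2.4,8.6,0.19,0.07,0.19]]])

```text
time: 1.77
eef_pos: [435.2, 108.9, 202.9]
ee_rot: [0.878, -0.376, 0.143, -0.259]
ft_force: [0.8, 0.2, 0.4]
width: 85.5
```

```bash
python3 - <<'E'
from ik import *
applied([6, 2.4, 8.6, 0.19, 0.07, 0.19])
p,R=pose(-95,10,70,np.radians(42),np.radians(45))
plan(p,R)
E
```

```text
t 1.77 pos [435.2 108.9 202.9] err [ 0.6 -0.5 -1.4] rot err 0.15 q [-0.403 -0.617  2.404  0.585  1.11   0.206] F [0.8 0.2 0.4]
rows needed 2.6 full [5.876 2.886 8.546 0.183 0.077 0.181] | this call [5.88, 2.89, 8.55, 0.18, 0.08, 0.18]
```

carry_out(targets=[[[1.2,0.6,1.7,0.036,0.016,0.036],[2.4,1.2,3.4,0.072,0.032,0.072],[3.6,1.8,5.1,0.108,0.048,0.108],[4.8,2.4,6.8,0.144,0.064,0.144],[5.9,2.9,8.55,0.183,0.077,0.181]]])

```text
time: 2.18
eef_pos: [496.3, 78.5, 119.6]
ee_rot: [0.807, -0.449, 0.187, -0.335]
ft_force: [0.9, 0.9, 1.1]
width: 85.5
```

```bash
python3 - <<'E'
from ik import *
applied([5.9, 2.9, 8.55, 0.183, 0.077, 0.181])
for n,(r0,r1,c0,c1) in(("top",(110,260,225,395)),("side",(140,300,225,385))):
    im=env.snapshot(n); s=env.read_state();R=Ro.from_quat(s["ee_rot"])
    im=cv2.resize(im,None,fx=4,fy=4,interpolation=cv2.INTER_CUBIC)
    for o,c in(([50,0,-13],(0,0,255)),([-50,0,-13],(255,0,0)),([0,0,0],(0,255,0))):
        uv=proj(n,s["eef_pos"]+R.apply(o))[0]; cv2.circle(im,tuple(((uv+.5)*4).astype(int)),4,c,1)
    cv2.imwrite(f"pics/{n}1.png",im[r0*4:r1*4,c0*4:c1*4])
E
```

```text
t 2.18 pos [496.3  78.5 119.6] err [ 0.9 -0.1 -1.1] rot err 0.14 q [-0.504 -0.291  2.462  1.011  0.817 -0.158] F [0.9 0.9 1.1]
```

View pics/top1.png

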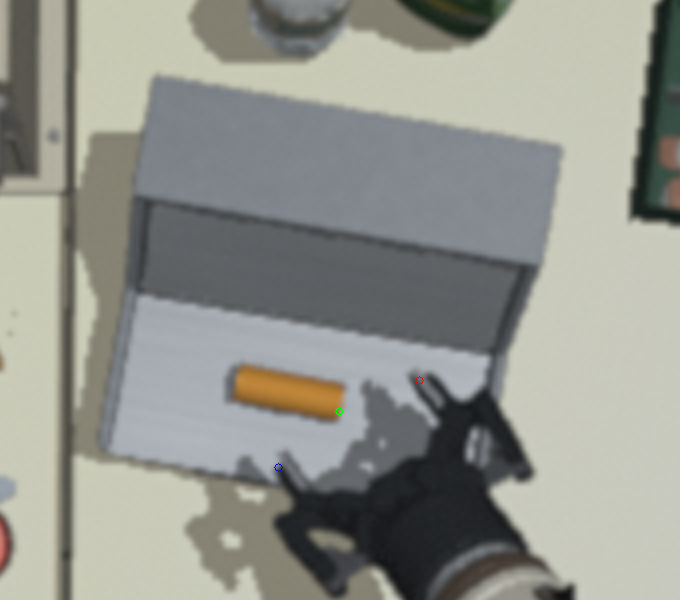

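View pics/side1.png

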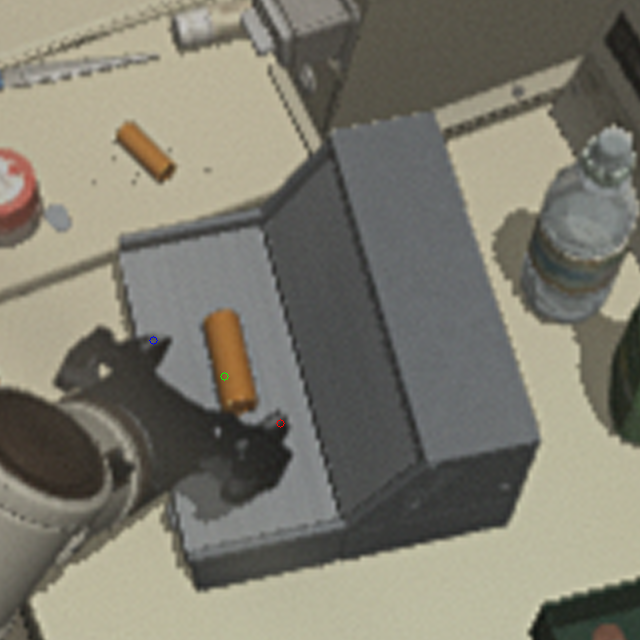

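The tips match the model. The top view shows the flap finger at crop (415,375) and the pusher at (283,460), with the roll clear at (288,392). The wide-open right knuckle at crop (490,400) would pass close to the right wall, so I narrow the jaws somewhat.

carry_out(targets=[[[0,0,0,0,0,0],[0,0,0,0,0,0],[0,0,0,0,0,0],[0,0,0,0,0,0]]], jaw=68)

```text
time: 2.62
eef_pos: [496.8, 79.1, 122.2]
ee_rot: [0.808, -0.447, 0.187, -0.335]
ft_force: [-0.5, -0.9, 0.8]
width: 62.8
```

```bash
python3 - <<'E'
from ik import *
applied([0]*6)
print(env.read_state()["width"])
for n,(r0,r1,c0,c1) in(("top",(180,250,280,370)),("side",(200,280,235,325))):
    im=env.snapshot(n); s=env.read_state();R=Ro.from_quat(s["ee_rot"]);w=s["width"]/2+7
    f=7
    im=cv2.resize(im,None,fx=f,fy=f,interpolation=cv2.INTER_CUBIC)
    for tz,c in((-13,(0,0,255)),(-9,(255,255,0)),(-5,(0,255,0))):
      for sg in(1,-1):
        uv=proj(n,s["eef_pos"]+R.apply([sg*w,0,tz]))[0]; cv2.circle(im,tuple(((uv+.5)*f).astype(int)),3,c,1)
    cv2.imwrite(f"pics/{n}2.png",im[r0*f:r1*f,c0*f:c1*f])
E
```

```text
t 2.62 pos [496.8  79.1 122.2] err [1.3 0.5 1.5] rot err 0.4 q [-0.502 -0.297  2.46   1.005  0.82  -0.153] F [-0.5 -0.9  0.8]
62.81731417662048
```

View pics/top2.png

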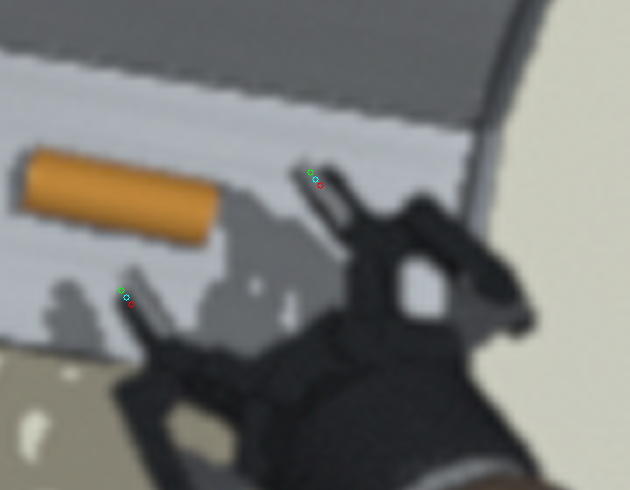

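View pics/side2.png

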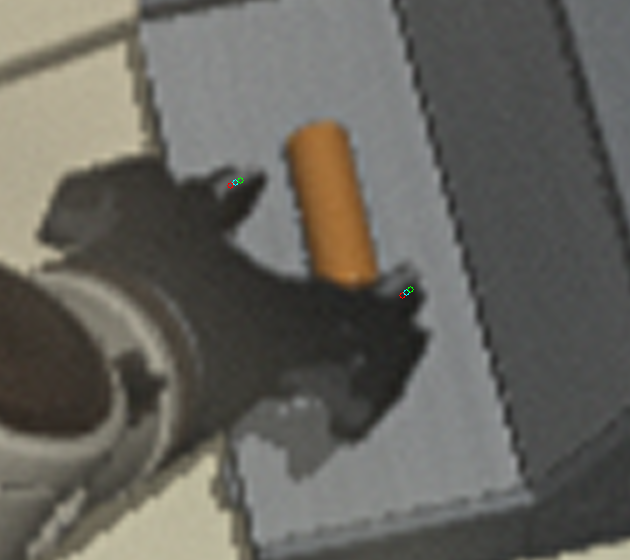

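```bash
cat >> ik.py <<'E'
SEP=41.;TZ=-6.;YAW=np.radians(44);TI=np.radians(45)
E
python3 - <<'E'
from ik import *
p,R=pose(-80,10,40,YAW,TI); print([b.round(2).tolist() for b in ik(p,R)]);plan(p,R)
E
```

```text
[[-0.49, -0.18, 2.44, 1.08, 0.79, -0.27]]
rows needed 0.6 full [ 0.06   1.221  2.307  0.    -0.025 -0.025] | this call [0.06, 1.22, 2.31, 0.0, -0.02, -0.03]
```

carry_out(targets=[[[0,0.4,0.8,0,-0.01,-0.01],[0.05,0.8,1.6,0,-0.02,-0.02],[0.05,1.2,2.3,0,-0.025,-0.025],[0.05,1.2,2.3,0,-0.025,-0.025]]], jaw=51)

```text
time: 3.05
eef_pos: [502.5, 83.2, 95.0]
ee_rot: [0.816, -0.434, 0.179, -0.338]
ft_force: [-1.2, 0.5, -0.3]
width: 68.3
```

```bash
python3 - <<'E'
from ik import *
applied([0.05, 1.2, 2.3, 0, -0.025, -0.025])
p,R=pose(-80,10,16,YAW,TI); plan(p,R)
E
```

```text
t 3.05 pos [502.5  83.2  95. ] err [ 0.2  0.9 -1. ] rot err 0.29 q [-0.493 -0.175  2.435  1.076  0.791 -0.278] F [-1.2  0.5 -0.3]
rows needed 0.6 full [ 0.01   1.718  1.704  0.     0.    -0.   ] | this call [0.01, 1.72, 1.7, 0.0, 0.0, -0.0]
```

carry_out(targets=[[[0,0.4,0.4,0,0,0],[0,0.8,0.8,0,0,0],[0,1.2,1.2,0,0,0],[0,1.7,1.7,0,0,0],[0,1.7,1.7,0,0,0]]])

```text
time: 3.47
eef_pos: [502.0, 83.2, 70.3]
ee_rot: [0.816, -0.434, 0.179, -0.338]
ft_force: [-0.3, 0.2, -0.7]
width: 67.8
```

```bash
cat > look.py <<'E'
from ik import *
import sys
def look(tag):
    for n,(r0,r1,c0,c1) in(("top",(165,250,275,375)),("side",(185,285,240,340))):
        im=env.snapshot(n); s=env.read_state();R=Ro.from_quat(s["ee_rot"]);w=s["width"]/2+7
        f=6
        im=cv2.resize(im,None,fx=f,fy=f,interpolation=cv2.INTER_CUBIC)
        for sg in(1,-1):
            X=s["eef_pos"]+R.apply([sg*w,0,TZ]);uv=proj(n,X)[0]; cv2.circle(im,tuple(((uv+.5)*f).astype(int)),3,(0,255,0),1)
            if n=="top":
                d=X-[Q[0],Q[1],60];c,s_=np.cos(Q[2]),np.sin(Q[2]);print("tip",sg,"box",(c*d[0]+s_*d[1]).round(1),(-s_*d[0]+c*d[1]).round(1),d[2].round(1))
        cv2.imwrite(f"pics/{n}{tag}.png",im[r0*f:r1*f,c0*f:c1*f])
E
python3 - <<'E'
from look import *
applied([0,1.7,1.7,0,0,0]); look(3)
E
```

```text
t 3.47 pos [502.   83.2  70.3] err [-0.3  1.  -1.6] rot err 0.26 q [-0.494 -0.096  2.436  1.15   0.756 -0.381] F [-0.3  0.2 -0.7]
tip 1 box -23.0 -47.9 15.1
tip -1 box -80.4 11.0 15.2
```

View pics/top3.png

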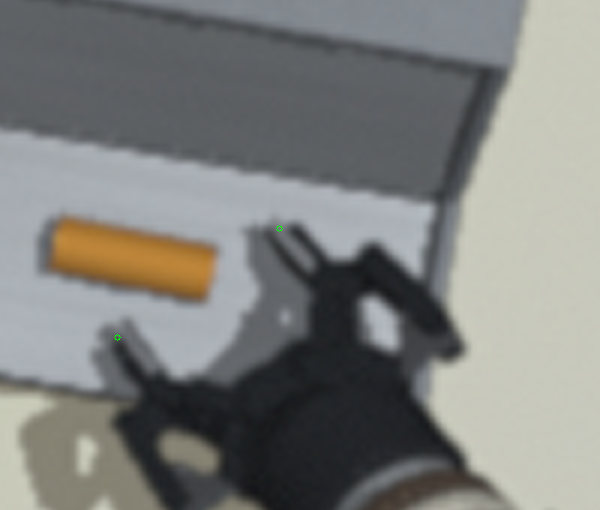

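View pics/side3.png

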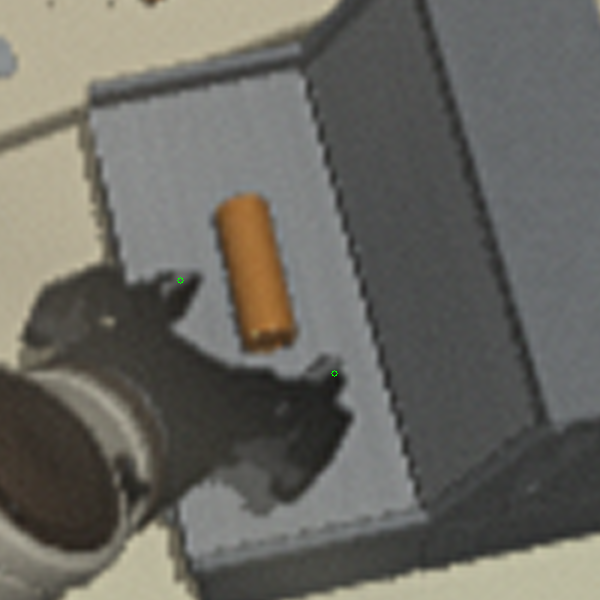

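```bash
python3 - <<'E'
from ik import *
p,r=load(); d=np.array([np.cos(Q[2]),np.sin(Q[2]),0]); print(r.inv().apply(d*10/10).round(3), r.inv().apply([0,0,1]).round(3))
E
```

```text
[ 0.695 -0.509  0.509] [-0.    -0.707 -0.707]
```

carry_out(targets=[[[0.35,-0.25,0.25,0,0,0],[0.7,-0.5,0.5,0,0,0],[1.05,-0.77,0.77,0,0,0],[1.4,-1.02,1.02,0,0,0],[1.74,-1.27,1.27,0,0,0]]])

```text
time: 3.98
eef_pos: [528.3, 78.4, 71.9]
ee_rot: [0.816, -0.433, 0.18, -0.338]
ft_force: [-1.1, 0.3, 0.2]
width: 68.2
```

```bash
python3 - <<'E'
from look import *
applied([1.74,-1.27,1.27,0,0,0]); look(4)
E
```

```text
t 3.98 pos [528.3  78.4  71.9] err [1.4 0.6 0. ] rot err 0.28 q [-0.469 -0.022  2.363  1.164  0.739 -0.376] F [-1.1  0.3  0.2]
tip 1 box 4.4 -48.4 16.5
tip -1 box -53.1 10.6 16.4
```

View pics/top4.png

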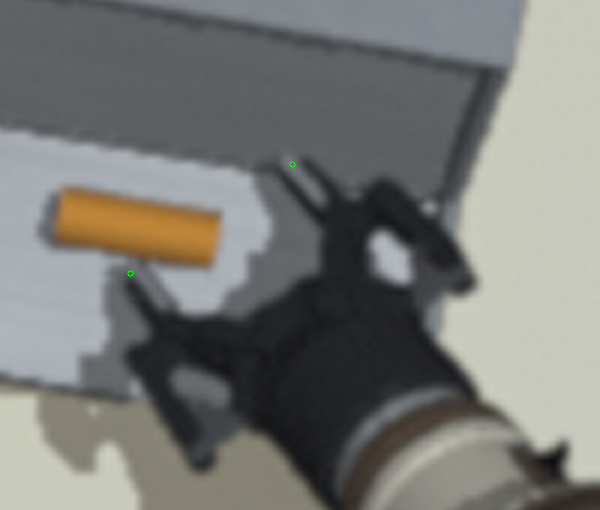

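View pics/side4.png

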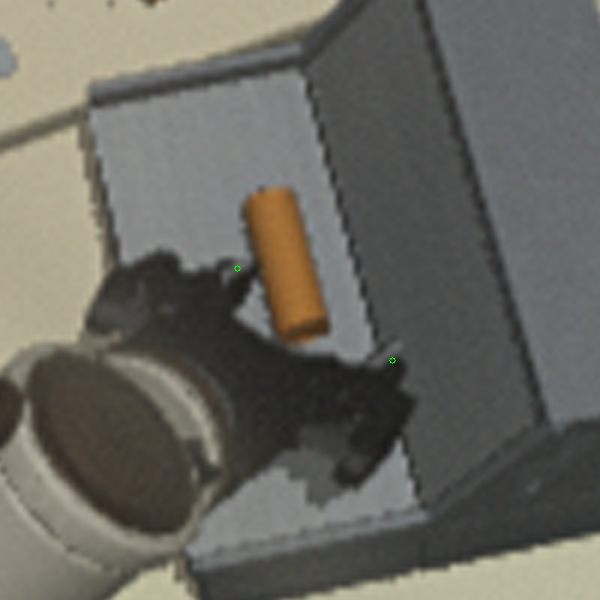

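carry_out(targets=[[[0.35,-0.25,0.25,0,0,0],[0.7,-0.51,0.51,0,0,0],[1.05,-0.77,0.77,0,0,0],[1.2,-0.88,0.88,0,0,0],[1.2,-0.88,0.88,0,0,0]]])

```text
time: 4.5
eef_pos: [544.6, 75.7, 71.3]
ee_rot: [0.816, -0.433, 0.179, -0.338]
ft_force: [-2.5, 1.0, 0.4]
width: 68.4
```

```bash
python3 - <<'E'
from look import *
applied([1.2,-.88,.88,0,0,0]); look(5)
E
```

```text
t 4.5 pos [544.6  75.7  71.3] err [ 0.7  1.  -0.6] rot err 0.28 q [-0.455  0.026  2.317  1.169  0.729 -0.37 ] F [-2.5  1.   0.4]
tip 1 box 19.9 -47.8 15.7
tip -1 box -37.6 11.1 15.7
```

View pics/top5.png

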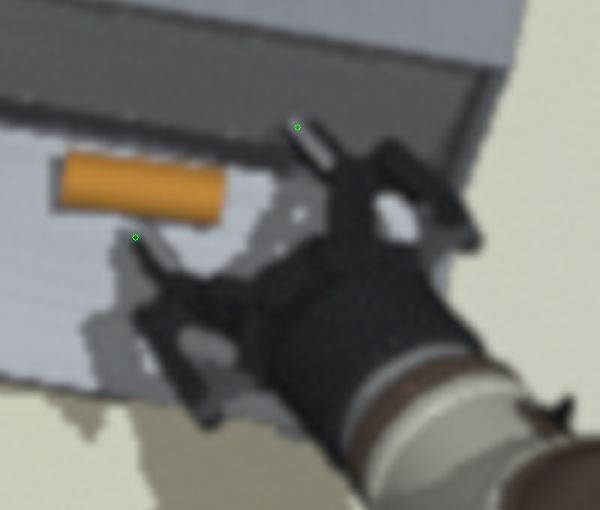

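View pics/side5.png

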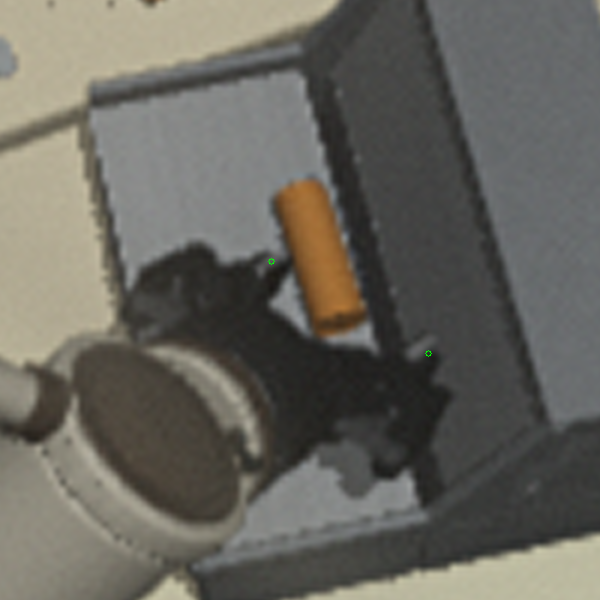

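The flap has opened, with a dark gap showing above the tray edge (top crop row 110–150). The roll is still wholly on the tray. I go a little further and pause so step 1 is met with margin.

carry_out(targets=[[[0.2,-0.15,0.15,0,0,0],[0.4,-0.3,0.3,0,0,0],[0.45,-0.33,0.33,0,0,0],[0.45,-0.33,0.33,0,0,0],[0.45,-0.33,0.33,0,0,0]]])

```text
time: 5.02
eef_pos: [550.9, 74.4, 71.6]
ee_rot: [0.816, -0.433, 0.18, -0.338]
ft_force: [-3.6, 1.8, -0.1]
width: 68.6
```

```bash
python3 - <<'E'
from look import *
applied([.45,-.33,.33,0,0,0]); look(6)
E
```

```text
t 5.02 pos [550.9  74.4  71.6] err [ 0.6  0.9 -0.3] rot err 0.26 q [-0.45   0.041  2.3    1.17   0.726 -0.367] F [-3.6  1.8 -0.1]
tip 1 box 26.5 -47.9 15.9
tip -1 box -31.0 11.1 15.9
```

View pics/top6.png

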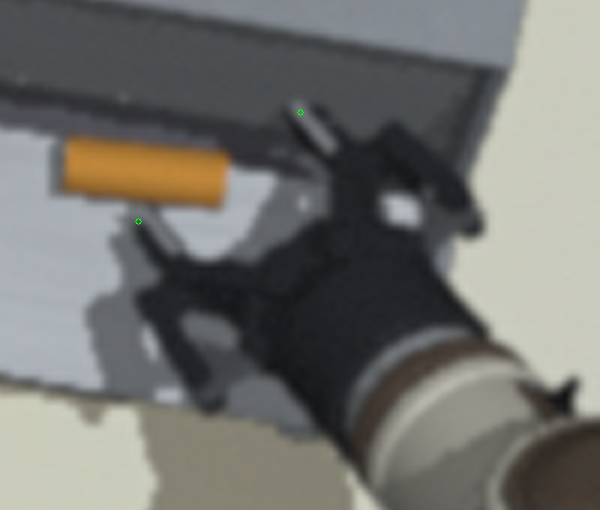

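carry_out(targets=[[[0.25,-0.18,0.18,0,0,0],[0.5,-0.36,0.36,0,0,0],[0.75,-0.55,0.55,0,0,0],[1,-0.73,0.73,0,0,0],[1.1,-0.8,0.8,0,0,0]]])

```text
time: 5.53
eef_pos: [566.9, 71.5, 71.6]
ee_rot: [0.816, -0.434, 0.18, -0.338]
ft_force: [-3.2, 0.4, -2.1]
width: 68.1
```

```bash
python3 - <<'E'
from look import *
applied([1.1,-.8,.8,0,0,0]); look(7)
E
```

```text
t 5.53 pos [566.9  71.5  71.6] err [ 1.1  0.7 -0.3] rot err 0.25 q [-0.438  0.083  2.256  1.172  0.719 -0.358] F [-3.2  0.4 -2.1]
tip 1 box 42.8 -48.1 15.9
tip -1 box -14.7 11.0 15.9
```

View pics/top7.png

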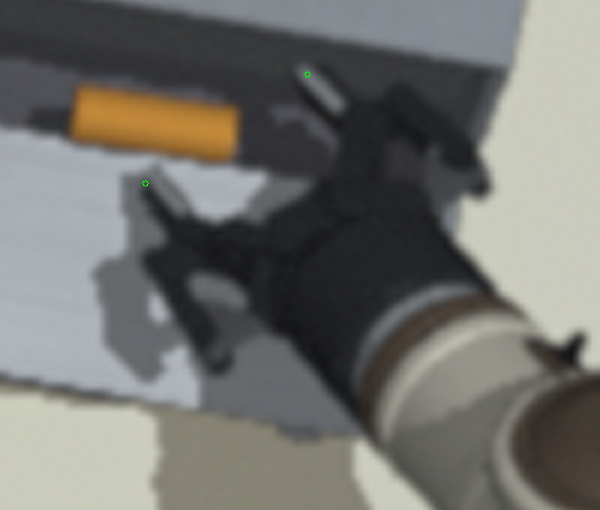

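View pics/side7.png

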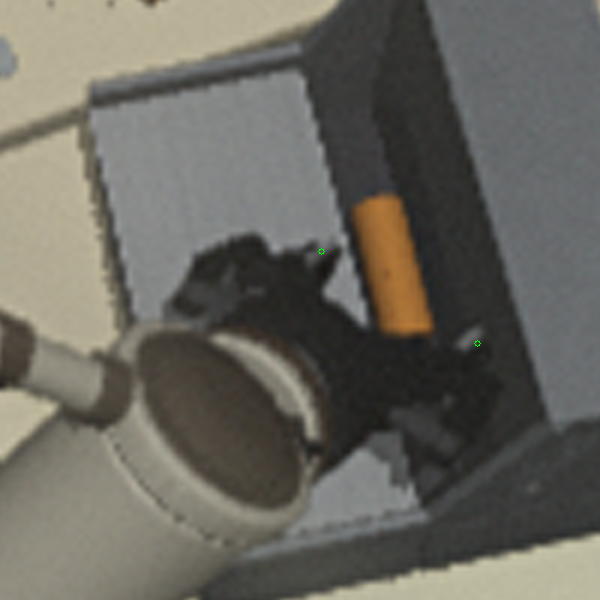

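The roll has gone over the tray edge (top crop (157,125), side crop (395,265)) and the flap is wide open. I hold still so it settles while the finger keeps the flap open.

carry_out(targets=[[[0,0,0,0,0,0],[0,0,0,0,0,0],[0,0,0,0,0,0],[0,0,0,0,0,0]]])

```text
time: 5.97
eef_pos: [566.4, 71.6, 71.7]
ee_rot: [0.816, -0.434, 0.18, -0.338]
ft_force: [-4.1, 1.2, -2.0]
width: 68.0
```

```bash
python3 - <<'E'
from look import *
applied([0]*6); look(8)
E
```

```text
t 5.97 pos [566.4  71.6  71.7] err [ 0.6  0.9 -0.2] rot err 0.25 q [-0.439  0.081  2.257  1.172  0.72  -0.358] F [-4.1  1.2 -2. ]
tip 1 box 42.2 -47.9 16.0
tip -1 box -15.2 11.0 15.9
```

View pics/top8.png

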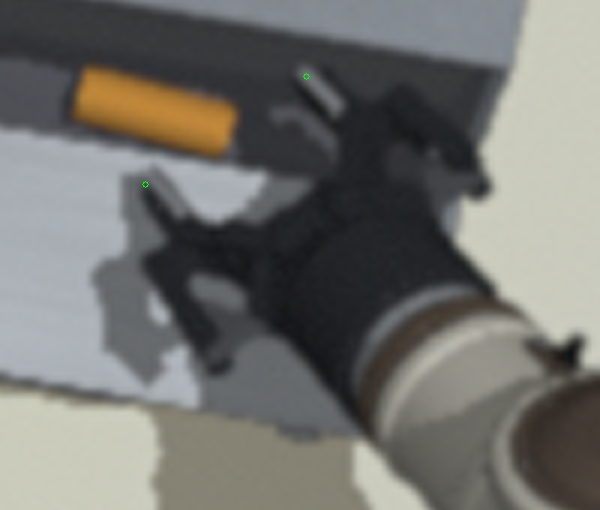

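View pics/side8.png

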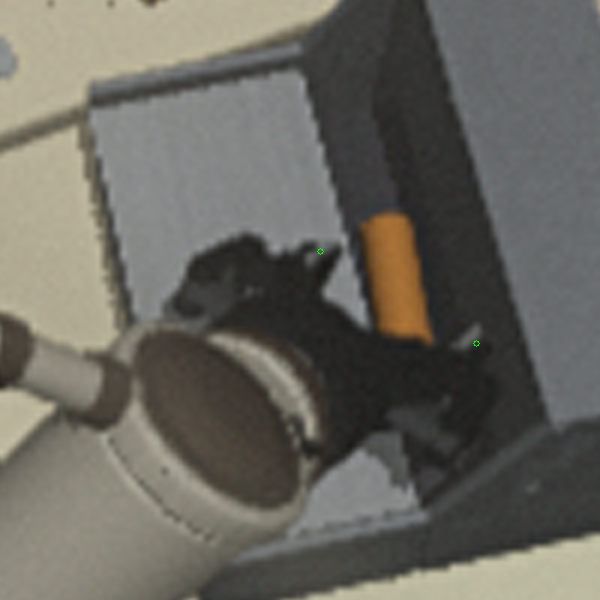

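```bash
python3 - <<'E'
from ik import *
f=lambda a,c:(np.array(a)+.5)/6-.5+c
for tp,sd in(((81,93),(386,217)),((157,112),(398,275))):
    tp=f(tp,[275,165]);sd=f(sd,[240,185])
    o=least_squares(lambda X:np.r_[proj("top",X)[0]-tp,proj("side",X)[0]-sd],[560,90,50]);X=o.x
    d=X-[Q[0],Q[1],0];c,s=np.cos(Q[2]),np.sin(Q[2]);print(X.round(1),o.fun.round(2),"box",c*d[0]+s*d[1],-s*d[0]+c*d[1],X[2])
E
```

```text
[585.2 128.8  26.6] [ 0.07 -0.29 -0.31  0.06] box 24.85478360209035 44.07408019142958 26.600486073061024
[576.1  95.8  34.4] [ 0.09 -0.34 -0.37  0.07] box 21.736424715710744 10.055183678784415 34.40253391448159
```

The roll is down in the well at about x = 22, y = 10, lying on the well floor. I now draw straight back.

carry_out(targets=[[[-1.1,0.8,-0.8,0,0,0],[-2.2,1.6,-1.6,0,0,0],[-3.3,2.4,-2.4,0,0,0],[-4.4,3.2,-3.2,0,0,0],[-5.5,4,-4,0,0,0]]])

```text
time: 6.48
eef_pos: [489.9, 84.5, 73.1]
ee_rot: [0.815, -0.433, 0.182, -0.338]
ft_force: [-0.2, 0.3, 0.4]
width: 68.2
```

carry_out(targets=[[[0,-1.4,-2,0,0,0],[0,-2.8,-4,0,0,0],[0,-4.2,-6,0,0,0],[0,-5.6,-8.5,0,0,0],[0,-7,-11,0,0,0]]])

```text
time: 6.9
eef_pos: [465.8, 69.0, 201.7]
ee_rot: [0.816, -0.433, 0.182, -0.338]
ft_force: [0.7, 0.2, -0.4]
width: 68.2
```

carry_out(targets=[[[0,0,-2,0,0,0],[0,0,-4,0,0,0],[0,0,-4,0,0,0],[0,0,-4,0,0,0]]])

```text
time: 7.23
eef_pos: [443.1, 52.4, 229.2]
ee_rot: [0.815, -0.433, 0.183, -0.338]
ft_force: [0.1, -0.3, -0.9]
width: 68.2
```

```bash
python3 - <<'E'
from h import *
s=env.read_state();print(s["time"],s["eef_pos"],s["ft_force"])
for n in("top","side"):
    im=env.snapshot(n); cv2.imwrite(f"pics/{n}9.png",im)
    c=(110,260,225,395) if n=="top" else (140,300,225,385)
    cv2.imwrite(f"pics/{n}9c.png",cv2.resize(im[c[0]:c[1],c[2]:c[3]],None,fx=3.7,fy=3.7,interpolation=cv2.INTER_CUBIC))
a=cv2.imread("pics/top0.png");b=cv2.imread("pics/top9.png")
print([int(cv2.absdiff(a,b)[y-14:y+14,x-16:x+16].max()) for x,y in((416,202),(419,236),(215,246))])
E
```

```text
7.2333 [443.1309086   52.3970528  229.22420927] [ 0.05626861 -0.26254428 -0.92315045]
[10, 9, 10]
```

View pics/top9.png

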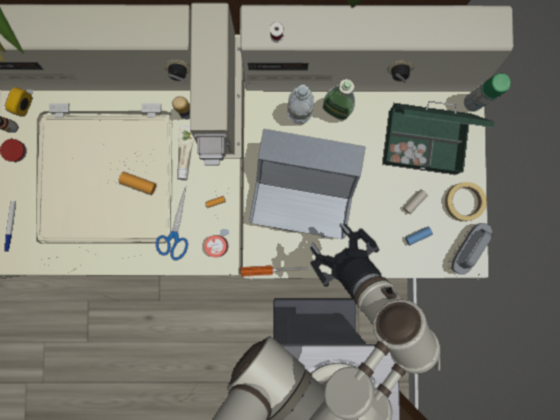

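View pics/side9c.png

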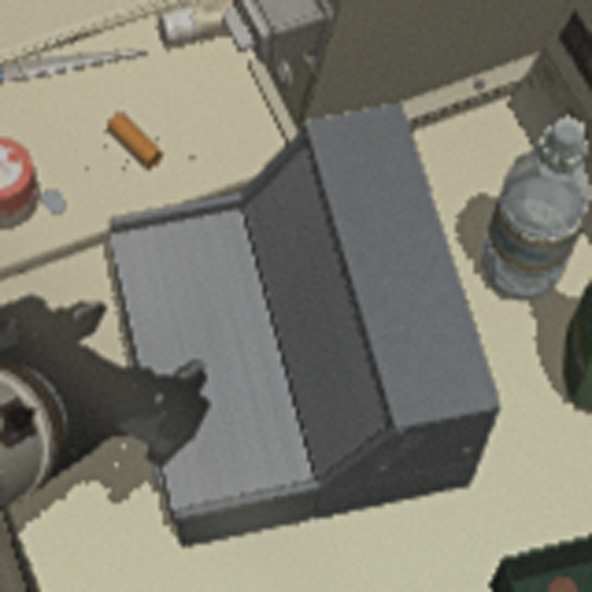

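The flap is shut again: its lower edge runs along the tray edge with no gap (side crop (245,210) to (312,478)). The tray is empty, and the spare rolls and the pot look unchanged. Handing in.

```bash
python3 -c "
from bench import env
print(env.hand_in())"
```

```text
the job is handed in; nothing more can be done
None
```

The coin roll is in the box and the flap is closed; the job was handed in at about 7.3 s, and hand-in gave no verdict.

- **What I did:** I tilted and yawed the gripper so that one finger led the other. The leading finger opened the flap to about 0.24 rad, worked out from the finger's position, and paused there. The other finger then pushed the roll along the tray and over the edge under the open flap. After holding the flap open about 0.4 s more, I drew back and up.
- **Roll:** triangulating from both cameras before drawing back put it about 22 mm behind the tray's edge, lying on the well floor. After that the closed flap hid it, so I could not check it again.
- **Flap:** the last picture shows its edge along the tray with no gap.
- **Surroundings:** the patches of the top picture around the spare rolls and the button pot match the start, and the gripper was touching nothing (under 1 N).
- **Problems:** no check failed. Early on, my own pose bookkeeping had a bug, which I fixed before going near the box.

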